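# Check the charge of the tall battery pack

### The arm

A 6-joint arm with a two-finger parallel gripper is mounted at the origin on the work surface. World frame = base frame: x ahead of the robot, y to its left, z up, the work surface at z = 0. Lengths are in m, angles in rad, forces in N, time in s.
With the tool pointing down it reaches from about 0.4 to 0.825 m from the base axis. Payload 7 kg.
Tool frame: the origin (TCP) lies at the centre of the arm's flange, where the gripper is bolted on; the fingertips stand 178 mm ahead of it and the grasp point (between the pads) lies arm.tcp_to_grasp ahead of it (arm.tcp_to_grasp is the distance from the TCP to the grasp point, in m); z points along the fingers, y is the direction in which the jaws open and shut (so a half turn about z gives the same grasp; the last joint's range is limited). The gripper opens to 88 mm and grips with 3 to 60 N. Pads are 19 mm wide; open, the fingers measure 130 mm over their backs; the gripper's body (78 mm by 193 mm) begins 47 mm behind the grasp point.
Start: joints at [1.554, 0.359, 0.012, 0, -1.224, -0.288], TCP at [0.203, 0.644, 0.405] pointing down, gripper open.
Joint ranges: [-3.07, 3.07], [-1.43, 2.12], [-1.02, 1.25], [-3.03, 1.67], [-3.05, -0], [-3.03, 3.03]. Speed limits (rad/s): [2.39, 2.39, 3.01, 3.14, 3.14, 3.14].

### API

Orientations are given as [roll, pitch, yaw] about the fixed x, y, z axes, in that order (R = Rz(yaw) Ry(pitch) Rx(roll)).
In Python, from station import arm gives the robot as it stands.
- The arm moves only by the tool move_arm, never from a script. Its argument "deltas" is a list of rows, each a list of 6 numbers: the shift along the world's x, y, z in mm, then the turn, a rotation vector about the world's x, y, z in degrees. In form: [[tx, ty, tz, ax, ay, az], ...]. A call has exactly 5 rows; each row shifts and turns the commanded pose from where the row before left it; what a row does not reach is not made up. A row lasts 1/12 s, in which the tool goes at most 41.7 mm and 7.16 degrees, less where a joint would pass 70% of its speed; a pose out of reach is approached as far as the arm can. A call with a gripper value outside its range is refused whole. "claw" is the closure in counts, from 0 (fully open) to 255 (shut), set as the call begins (left out, the last holds). The fingers move at their own pace and stop on an object; "squeeze" is the grip in N (left out, the last holds). Time passes only in rows, so rows that do not move let the fingers close, or fill a call up. It gives the time, the measured TCP pose, the force and the opening at its end, in the units of the state.
- arm.get_state(): the state, without advancing time (a new reading comes with each control period).
- arm.grab_frame(name): name is "scene" or "top" or "wrist"; returns the picture (480x640x3 uint8, red, green, blue); there is no depth.
- arm.calibration(name): a dict with "intrinsics" (3x3 intrinsics, pixels), "T" (4x4, takes a point from camera to world coordinates); the wrist camera has in their place "mount" (4x4, takes a point from camera to tool coordinates, whose origin is the TCP and whose axes are the flange's). Camera axes: x right, y up, looking along -z (the intrinsics and any distortion apply to the point x, -y, -z); pixel columns grow to the right and rows downward; lengths in m; the calibration is good to about 2 mm. The wrist camera is an equidistant fisheye: a pixel r from the principal point sees the ray r / f radians off the axis. A picture is of the moment at which its call begins: read the wrist's pose just before it. calibration takes no time and is no camera call.
- arm.job_done(): hands the job in, once; it reports no verdict.
Trained networks look in the newest picture that a camera, given by its name, has taken for a name from the list of things; names that differ only in an ending like _2 or _b are one class to them, and where a whole thing is asked for, a point or a joint stands for the part that bears it (a point fixed in the world has none). Each returns a list of dicts, best first, with "score" (0 to 1); they miss things now and then, are a little off and sometimes report something else, mostly with a low value. They report only what shows in the picture. A call takes as long as a camera call. They do not tell look-alikes from the thing itself.
- arm.spot_in(thing, camera): "xy" ([column, row] in pixels, amid what is visible of it).
- arm.masks_of(thing, camera): "pixels" (480x640 bool, what is visible of it) and "xy" ([column, row] in pixels, amid what is visible of it).
- arm.spot_point(thing, camera): "xy" ([column, row] in pixels: a listed point, or the origin of a listed thing).
The state is a dict: "t": time; "q": joint angles; "qd": joint speeds; "joint_efforts": joint torques, N m; "eef_pos": TCP position; "ee_rot": TCP orientation; "force": force on the tool from outside, world axes, zero at the start; "moment": the same for the moment, N m; "width": finger opening in m.
Only numpy, scipy, OpenCV 4.12 (cv2) and the standard library are available. Lean on these libraries where they do the work, as an engineer would, in place of code of your own. Each camera call takes 0.05 s, during which the arm holds its last target. There are 200 camera calls.

### The job

Check the charge of the tallest of the four battery packs on the table: with the fingertips, gently press the round charge button on its top fully down, keep it down for at least two seconds, then let it spring back up and withdraw. Do not pick up, tip or shift that pack, do not press the buttons of the other packs, and leave the other packs and the tools as they stand.

Things in the scene. Friction and masses are not known exactly. Their poses are not given: they have to be found in the camera images.
- pack_tall: the tall battery pack, the tallest of the four: loose black block standing upright, 115 (own x) x 75 (own y) x 95 mm high. Origin at the centre of its underside, z up. On its flat top: a raised terminal rail, 12 to 15 mm high, over own x = +10 to +54 mm, and a round grey charge button, 22 mm across, 8 mm proud, at own x = -32 mm, y = 0. All four packs have this top; they differ only in height. Places and turns vary. 0.9 kg
- pack_mid_a: one of two equal middle-height battery packs: loose black block standing upright, 115 (own x) x 75 (own y) x 62 mm high. Origin at the centre of its underside, z up. Same top layout as the tall pack, with its own charge button. To be left alone
- pack_mid_b: the other middle-height battery pack: loose black block standing upright, 115 (own x) x 75 (own y) x 62 mm high. Origin at the centre of its underside, z up. Same top layout as the tall pack, with its own charge button. To be left alone
- pack_slim: the slim (lowest) battery pack: loose black block standing upright, 115 (own x) x 75 (own y) x 40 mm high. Origin at the centre of its underside, z up. Same top layout as the tall pack, with its own charge button. To be left alone
- tall_button_top (a point): centre of the top face of the tall pack's charge button (103 mm above the table when up); it goes down with the button
- tall_button (a joint): travel of the tall pack's charge button, m: 0 up, 0.006 fully down. It moves straight down and springs back up when released; it starts to move at 1.5 N, is fully down at 4.5 N. Fully down it still stands 2 mm proud of the pack's top
- mid_a_button (a joint): travel of the charge button of pack_mid_a, m: 0 up, 0.006 fully down, same spring. To be left alone
- mid_b_button (a joint): travel of the charge button of pack_mid_b, m: 0 up, 0.006 fully down, same spring. To be left alone
- slim_button (a joint): travel of the charge button of pack_slim, m: 0 up, 0.006 fully down, same spring. To be left alone
- tape: bystander, loose: tape measure, grey rounded block 65 x 36 x 62 mm high. Origin on its underside near the middle
- jar: bystander, loose: grey jar with black lid, 56 mm across, 80 mm high. Origin on its underside near the middle
- screw_box: bystander, loose: small cardboard box 60 x 50 x 35 mm high. Origin on its underside near the middle
- socket: bystander, loose: steel socket standing on end, 32 mm across, 45 mm high. Origin on its underside near the middle
- screwdriver: bystander, loose: screwdriver with black handle, 170 mm long, lying along its own x. Origin on its underside near the middle
- wrench: bystander, loose: steel wrench, 160 mm long, lying along its own x. Origin on its underside near the middle
- hammer: bystander, loose: hammer, 260 mm long, lying along its own x. Origin on its underside near the middle
Things that resemble listed ones, but are neither listed nor needed, are in the scene too. What is shaped like the pack_tall but blue or white is not meant.

How it is judged:
By the outcome, as a careful person would: the job done as asked, in the order asked, and still so for the second after the job is handed in, with the robot touching nothing.
It also fails if it takes over 37 s, if anything falls off the work surface, if the arm or the gripper's body presses on something with over 40 N, if the wrist force passes 120 N, or if a joint passes its speed limit or range.

## Working session

There is one attempt and no reset: what is moved stays moved. The work goes in short steps, Python scripts to look and compute and a tool call to move; the robot and the scene stay as the last step left them, time stands still between calls to the robot, and variables do not carry over. Pictures are saved under pics/ and viewed, about 8 in all and at most 12, crops included, and the job is handed in when it is done.

Besides the shell and the picture viewer there is one more tool, called after ">>>" as name(argument=value, ...), one argument or row to a line, values as JSON. move_arm: Moves the arm, as the interface text tells. Its arguments: {"type":"object","properties":{"deltas":{"type":"array","items":{"type":"array","items":{"type":"number"}}},"claw":{"type":"number"},"squeeze":{"type":"number"}},"required":["deltas"]}

```bash
mkdir -p pics; ls; cat > h.py <<'E'
import numpy as np, cv2
from station import arm
def save(im,n): cv2.imwrite('pics/'+n,cv2.cvtColor(im,cv2.COLOR_RGB2BGR))
def to_plane(cam,px,z):
    c=arm.calibration(cam);K=np.array(c['intrinsics']);T=np.array(c['T'])
    r=np.linalg.inv(K)@[px[0],px[1],1];d=T[:3,:3]@[r[0],-r[1],-r[2]];o=T[:3,3]
    return o+d*(z-o[2])/d[2]
def proj(cam,p):
    c=arm.calibration(cam);K=np.array(c['intrinsics']);T=np.linalg.inv(np.array(c['T']))
    q=T[:3,:3]@np.array(p)+T[:3,3];u=K@[q[0],-q[1],-q[2]];return u[:2]/u[2]
E
python3 - <<'E'
from h import *
print(arm.get_state())
print(arm.tcp_to_grasp)
for c in ('scene','top','wrist'): print(c,arm.calibration(c))
for c in ('scene','top'):
    save(arm.grab_frame(c),c+'0.png')
    for n in ('pack_tall','pack_mid_a','pack_slim','tall_button_top'):
        print(c,n,[(np.round(d['xy']).tolist(),round(d['score'],2)) for d in arm.spot_point(n,c)])
E
```

```text
pics
{'t': 0.0, 'q': array([ 1.55411717e+00,  3.59379826e-01,  1.10558342e-02, -3.78272898e-04,
       -1.22415534e+00, -2.88112888e-01]), 'qd': array([-1.78884864e-04,  1.31238625e-03, -1.33736589e-03,  5.54839957e-05,
       -2.68907706e-04, -8.10705861e-04]), 'joint_efforts': array([ 1.92509484e-03, -5.82718456e+01,  2.93036610e+01,  6.99671879e+00,
        6.81074336e-03, -1.57251966e-04]), 'eef_pos': array([0.20249271, 0.64368899, 0.40372064]), 'ee_rot': array([ 3.13987797e+00, -1.37319828e-04, -3.04920746e-01]), 'force': array([1.06176578, 0.12478629, 0.39404455]), 'moment': array([-0.01672469, -0.01577261,  0.00789994]), 'width': 0.0879006215681807}
0.1593
scene {'intrinsics': array([[511.46103053,   0.        , 325.73838165],
       [  0.        , 511.46103053, 239.27438942],
       [  0.        ,   0.        ,   1.        ]]), 'T': array([[-0.81592969, -0.3192836 ,  0.48199245,  1.1632749 ],
       [ 0.57799464, -0.43107809,  0.69288807,  1.04748079],
       [-0.01345141,  0.843937  ,  0.53627362,  0.85484955],
       [ 0.        ,  0.        ,  0.        ,  1.        ]])}
t
[... 1013 characters left out ...]
), ([472.0, 272.0], 0.64), ([330.0, 328.0], 0.63), ([449.0, 312.0], 0.6)]
scene pack_mid_a [([331.0, 270.0], 0.83), ([261.0, 255.0], 0.78)]
scene pack_slim [([259.0, 217.0], 0.71)]
scene tall_button_top [([486.0, 245.0], 0.63), ([508.0, 317.0], 0.62), ([448.0, 286.0], 0.58), ([399.0, 236.0], 0.46), ([340.0, 286.0], 0.43)]
top pack_tall [([118.0, 305.0], 0.97), ([225.0, 370.0], 0.76), ([251.0, 196.0], 0.71), ([198.0, 303.0], 0.7), ([273.0, 319.0], 0.65)]
top pack_mid_a [([325.0, 249.0], 0.79), ([390.0, 199.0], 0.74)]
top pack_slim [([461.0, 238.0], 0.66)]
top tall_button_top [([205.0, 379.0], 0.64), ([279.0, 313.0], 0.57), ([187.0, 284.0], 0.5), ([246.0, 197.0], 0.39), ([120.0, 299.0], 0.37)]
```

View pics/scene0.png

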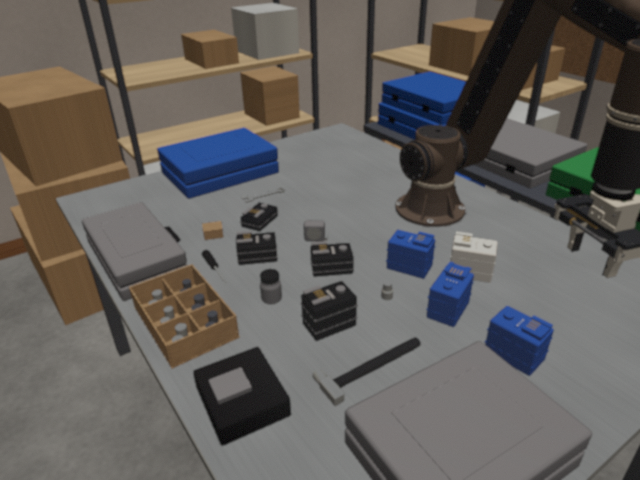

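View pics/top0.png

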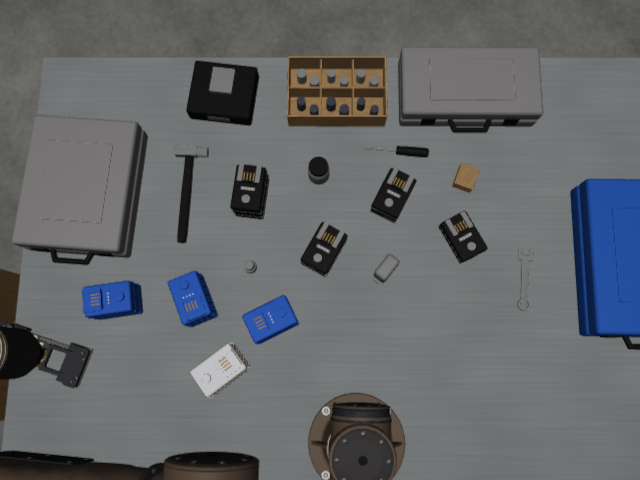

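The black packs are at top (249,190), (324,248), (393,195) and (463,236). The blue ones at (112,299), (192,298) and (270,318) and the white one at (220,370) are look-alikes. I take the black one at top (249,190) / scene (330,308), because its side shows tallest, with its button near (246,198). I'll check this by triangulating and with a close crop.

```bash
python3 - <<'E'
from h import *
t=cv2.imread('pics/top0.png');s=cv2.imread('pics/scene0.png')
a=cv2.resize(t[150:230,205:305],None,fx=4,fy=4,interpolation=cv2.INTER_CUBIC)
b=cv2.resize(s[270:350,285:385],None,fx=4,fy=4,interpolation=cv2.INTER_CUBIC)
cv2.imwrite('pics/crop.png',np.hstack([a,b]))
# heights: intersect top/scene button rays
def tri(p,q):
    A=to_plane('top',p,0),to_plane('top',p,.2);B=to_plane('scene',q,0),to_plane('scene',q,.2)
    d,e=A[1]-A[0],B[1]-B[0]
    x=np.linalg.lstsq(np.c_[d,-e],B[0]-A[0],rcond=None)[0]
    P,Q=A[0]+x[0]*d,B[0]+x[1]*e; return np.round((P+Q)/2,4),np.linalg.norm(P-Q)
print('tall',tri((246,198),(340,287)))
for n in ('tall_button_top',):
    pass
print(to_plane('top',(246,197),.103),to_plane('scene',(340,286),.103))
print('origin',to_plane('top',(251,196),0),to_plane('scene',(330,328),0))
E
```

```text
tall (array([0.5853, 0.2752, 0.1071]), np.float64(0.002819697266768648))
[0.58787983 0.27675031 0.103     ] [0.58068939 0.26667095 0.103     ]
origin [0.6192505  0.27849924 0.        ] [0.62065422 0.27964098 0.        ]
```

View pics/crop.png

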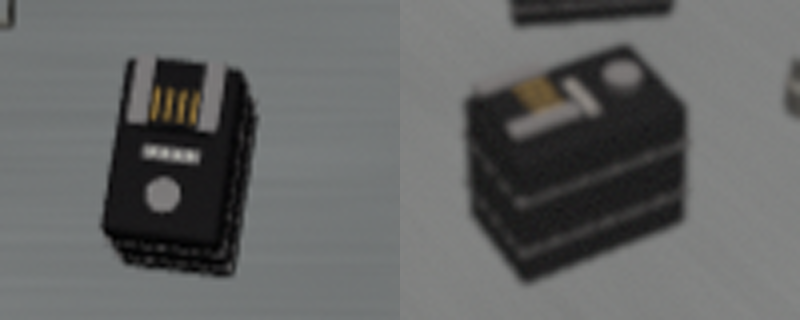

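The crop shows the tall three-layer black pack, with its rail away from the robot and its grey button at top (245.5,198.7) / scene (340.5,288.5). The rays meet at z≈0.107, against an expected 0.103. I'll close the fingers and move above it.

>>> move_arm(
  deltas=[
    [15, -14, 0, 0, 0, 0],
    [20, -18, -2, 0, 0, 0],
    [20, -18, -2, 0, 0, 0],
    [20, -18, -2, 0, 0, 0],
    [20, -18, -2, 0, 0, 0],
  ],
  claw=255,
  squeeze=10,
)

```text
t: 0.92
eef_pos: [0.2985, 0.5566, 0.3967]
ee_rot: [-3.141, 0.0, -0.304]
force: [0.3, -0.4, -0.5]
width: 0.0599
```

>>> move_arm(
  deltas=[
    [20, -19, -2, 0, 0, 0],
    [20, -19, -2, 0, 0, 0],
    [20, -19, -2, 0, 0, 0],
    [20, -19, -2, 0, 0, 0],
    [20, -19, -2, 0, 0, 0],
  ],
)

```text
t: 1.33
eef_pos: [0.3985, 0.4614, 0.3868]
ee_rot: [-3.141, -0.0, -0.305]
force: [0.7, -0.4, -0.0]
width: 0.0266
```

>>> move_arm(
  deltas=[
    [20, -19, -2, 0, 0, 0],
    [20, -19, -2, 0, 0, 0],
    [20, -19, -2, 0, 0, 0],
    [20, -19, -2, 0, 0, 0],
    [20, -19, -2, 0, 0, 0],
  ],
)

```text
t: 1.75
eef_pos: [0.4985, 0.3663, 0.3768]
ee_rot: [-3.141, -0.0, -0.305]
force: [0.2, 0.3, -0.3]
width: 0.0009
```

>>> move_arm(
  deltas=[
    [20, -19, -2, 0, 0, 0],
    [20, -19, -2, 0, 0, 0],
    [20, -19, -2, 0, 0, 0],
    [15, -14, -2, 0, 0, 0],
    [8, -8, -1, 0, 0, 0],
  ],
)

```text
t: 2.17
eef_pos: [0.582, 0.2866, 0.3673]
ee_rot: [3.141, 0.0, -0.307]
force: [0.4, 0.2, -0.1]
width: 0.0006
```

>>> move_arm(
  deltas=[
    [0, 0, 0, 0, 0, 0],
    [0, 0, 0, 0, 0, 0],
    [0, 0, 0, 0, 0, 0],
    [0, 0, 0, 0, 0, 0],
    [0, 0, 0, 0, 0, 0],
  ],
)

```text
t: 2.58
eef_pos: [0.58, 0.2896, 0.368]
ee_rot: [-3.141, -0.0, -0.304]
force: [-0.8, -0.3, -0.6]
width: 0.0005
```

```bash
cat >> h.py <<'E'
from scipy.spatial.transform import Rotation as Ro
def wrist_ray(px,st):
    c=arm.calibration('wrist');K=np.array(c['intrinsics']);M=np.array(c['mount'])
    x,y=px[0]-K[0,2],px[1]-K[1,2];r=np.hypot(x,y);th=r/K[0,0]
    d=np.array([np.sin(th)*x/r,-np.sin(th)*y/r,-np.cos(th)])
    R=Ro.from_euler('xyz',st['ee_rot']).as_matrix()
    return st['eef_pos']+R@M[:3,3], R@M[:3,:3]@d
def wrist_plane(px,st,z):
    o,d=wrist_ray(px,st);return o+d*(z-o[2])/d[2]
E
python3 - <<'E'
from h import *
st=arm.get_state();im=arm.grab_frame('wrist');save(im,'w1.png')
print(st['eef_pos'],st['ee_rot'],st['force'])
for d in arm.spot_point('tall_button_top','wrist'): print(d['xy'],d['score'],wrist_plane(d['xy'],st,.103))
for d in arm.spot_point('pack_tall','wrist'): print(d['xy'],d['score'],wrist_plane(d['xy'],st,0))
print(to_plane('top',(245.5,198.7),.103),to_plane('scene',(340.5,288.5),.103))
E
```

```text
[0.57999625 0.28960103 0.367966  ] [-3.14114816e+00 -1.68542043e-04 -3.03590892e-01] [-0.78319601 -0.34548578 -0.5879989 ]
[329.6, 232.4] 0.79 [0.58357687 0.27772568 0.103     ]
[488.4, 450.4] 0.53 [0.30390902 0.18261963 0.103     ]
[321.1, 169.9] 0.96 [0.61638809 0.27196495 0.        ]
[0.58353552 0.27784706 0.103     ] [0.58551966 0.27515187 0.103     ]
```

View pics/w1.png

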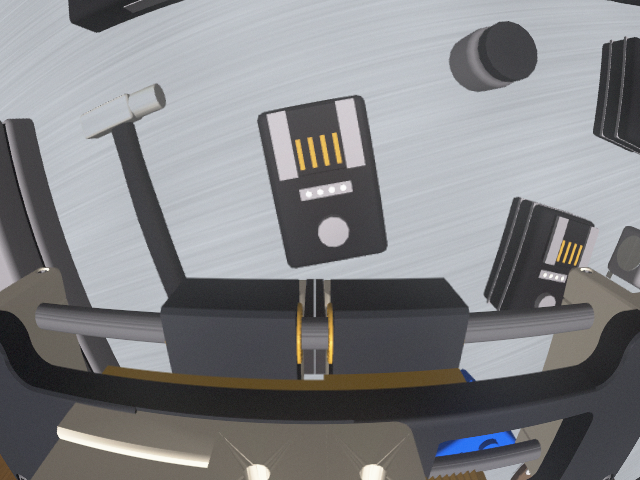

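The wrist view shows the button at about (333,232), beside the closed fingers. All three cameras agree within 3 mm: (0.584, 0.2765). I'll shift +4/-12 mm and go down to about 15 mm above it.

>>> move_arm(
  deltas=[
    [1, -3, 0, 0, 0, 0],
    [2, -6, -8, 0, 0, 0],
    [1, -3, -15, 0, 0, 0],
    [0, 0, -15, 0, 0, 0],
    [0, 0, -12, 0, 0, 0],
  ],
)

```text
t: 3.15
eef_pos: [0.5844, 0.276, 0.3161]
ee_rot: [3.141, 0.001, -0.305]
force: [-1.2, 0.4, -0.6]
width: 0.0006
```

>>> move_arm(
  deltas=[
    [0, 0, -10, 0, 0, 0],
    [0, 0, -8, 0, 0, 0],
    [0, 0, -4, 0, 0, 0],
    [0, 0, 0, 0, 0, 0],
    [0, 0, 0, 0, 0, 0],
  ],
)

```text
t: 3.57
eef_pos: [0.5848, 0.277, 0.2959]
ee_rot: [-3.142, -0.0, -0.305]
force: [-0.6, 0.2, -0.2]
width: 0.0007
```

```bash
python3 - <<'E'
from h import *
st=arm.get_state();print(st['eef_pos'],st['ee_rot'],st['force'])
s=arm.grab_frame('scene');t=arm.grab_frame('top');w=arm.grab_frame('wrist')
tip=st['eef_pos']+[0,0,-.178]
for c,p in (('scene',tip),('top',tip),('scene',[.584,.2765,.103]),('top',[.584,.2765,.103])): print(c,proj(c,p))
a=cv2.resize(s[220:340,270:390],(400,400),interpolation=3);b=cv2.resize(w[100:420,154:474],(400,400))
save(np.hstack([a,b]),'c2.png')
E
```

```text
[0.58475966 0.27698854 0.2958535 ] [-3.14152860e+00 -2.92082878e-04 -3.04550979e-01] [-0.55802754  0.17428912 -0.23750258]
scene [341.23587626 283.78632616]
top [245.0367511  196.60037754]
scene [341.35129584 288.54849297]
top [246.05094217 198.51989028]
```

View pics/c2.png

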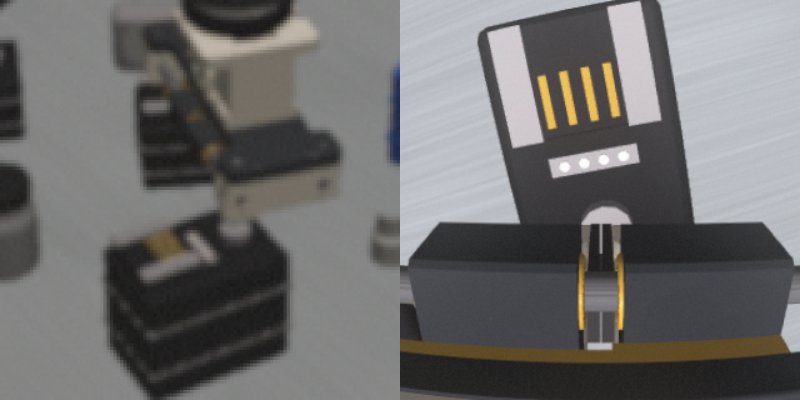

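The scene crop shows the narrow fingertips just above the button. The wrist crop puts the button about 2 mm to image right, so y -2. Next I go down in small steps and watch the force.

>>> move_arm(
  deltas=[
    [0, -1, -2, 0, 0, 0],
    [0, -1, -4, 0, 0, 0],
    [0, 0, -3, 0, 0, 0],
    [0, 0, -2, 0, 0, 0],
    [0, 0, 0, 0, 0, 0],
  ],
)

```text
t: 4.13
eef_pos: [0.5844, 0.2747, 0.2839]
ee_rot: [3.141, 0.001, -0.305]
force: [-0.9, 0.1, -0.1]
width: 0.0006
```

>>> move_arm(
  deltas=[
    [0, 0, -2, 0, 0, 0],
    [0, 0, -2, 0, 0, 0],
    [0, 0, -1, 0, 0, 0],
    [0, 0, 0, 0, 0, 0],
    [0, 0, 0, 0, 0, 0],
  ],
)

```text
t: 4.55
eef_pos: [0.5847, 0.2749, 0.2799]
ee_rot: [-3.141, -0.0, -0.305]
force: [-0.4, -0.9, 2.3]
width: 0.0005
```

>>> move_arm(
  deltas=[
    [0, 0, -1, 0, 0, 0],
    [0, 0, -1, 0, 0, 0],
    [0, 0, -1, 0, 0, 0],
    [0, 0, 0, 0, 0, 0],
    [0, 0, 0, 0, 0, 0],
  ],
)

```text
t: 4.97
eef_pos: [0.5847, 0.2749, 0.2768]
ee_rot: [-3.141, -0.0, -0.305]
force: [0.0, -0.9, 4.8]
width: 0.0006
```

>>> move_arm(
  deltas=[
    [0, 0, -1, 0, 0, 0],
    [0, 0, -0.5, 0, 0, 0],
    [0, 0, -0.5, 0, 0, 0],
    [0, 0, 0, 0, 0, 0],
    [0, 0, 0, 0, 0, 0],
  ],
)

```text
t: 5.38
eef_pos: [0.5846, 0.2749, 0.2754]
ee_rot: [-3.141, -0.001, -0.305]
force: [-1.3, -0.1, 8.4]
width: 0.0004
```

>>> move_arm(
  deltas=[
    [0, 0, -0.3, 0, 0, 0],
    [0, 0, -0.2, 0, 0, 0],
    [0, 0, 0, 0, 0, 0],
    [0, 0, 0, 0, 0, 0],
    [0, 0, 0, 0, 0, 0],
  ],
)

```text
t: 5.8
eef_pos: [0.5846, 0.2749, 0.2753]
ee_rot: [-3.141, -0.001, -0.304]
force: [-2.8, -1.7, 11.2]
width: 0.0003
```

The button has bottomed: z stopped at 0.2753 while the force rose to 11 N, past the 4.5 N needed. I'll hold for 2.5 s.

>>> move_arm(
  deltas=[
    [0, 0, 0, 0, 0, 0],
    [0, 0, 0, 0, 0, 0],
    [0, 0, 0, 0, 0, 0],
    [0, 0, 0, 0, 0, 0],
    [0, 0, 0, 0, 0, 0],
  ],
)

```text
t: 6.22
eef_pos: [0.5846, 0.2749, 0.2753]
ee_rot: [-3.141, -0.001, -0.304]
force: [-3.4, 0.1, 11.1]
width: 0.0006
```

>>> move_arm(
  deltas=[
    [0, 0, 0, 0, 0, 0],
    [0, 0, 0, 0, 0, 0],
    [0, 0, 0, 0, 0, 0],
    [0, 0, 0, 0, 0, 0],
    [0, 0, 0, 0, 0, 0],
  ],
)

```text
t: 6.63
eef_pos: [0.5846, 0.2749, 0.2753]
ee_rot: [-3.141, -0.001, -0.304]
force: [-2.2, -0.7, 11.2]
width: 0.0004
```

>>> move_arm(
  deltas=[
    [0, 0, 0, 0, 0, 0],
    [0, 0, 0, 0, 0, 0],
    [0, 0, 0, 0, 0, 0],
    [0, 0, 0, 0, 0, 0],
    [0, 0, 0, 0, 0, 0],
  ],
)

```text
t: 7.05
eef_pos: [0.5846, 0.2749, 0.2753]
ee_rot: [-3.141, -0.001, -0.304]
force: [-2.9, -0.5, 11.5]
width: 0.0003
```

>>> move_arm(
  deltas=[
    [0, 0, 0, 0, 0, 0],
    [0, 0, 0, 0, 0, 0],
    [0, 0, 0, 0, 0, 0],
    [0, 0, 0, 0, 0, 0],
    [0, 0, 0, 0, 0, 0],
  ],
)

```text
t: 7.47
eef_pos: [0.5846, 0.2749, 0.2753]
ee_rot: [-3.141, -0.001, -0.304]
force: [-3.5, -0.7, 10.7]
width: 0.0004
```

>>> move_arm(
  deltas=[
    [0, 0, 0, 0, 0, 0],
    [0, 0, 0, 0, 0, 0],
    [0, 0, 0, 0, 0, 0],
    [0, 0, 0, 0, 0, 0],
    [0, 0, 0, 0, 0, 0],
  ],
)

```text
t: 7.88
eef_pos: [0.5846, 0.2749, 0.2754]
ee_rot: [-3.141, -0.001, -0.304]
force: [-3.6, -1.3, 11.6]
width: 0.0007
```

>>> move_arm(
  deltas=[
    [0, 0, 0, 0, 0, 0],
    [0, 0, 0, 0, 0, 0],
    [0, 0, 0, 0, 0, 0],
    [0, 0, 0, 0, 0, 0],
    [0, 0, 0, 0, 0, 0],
  ],
)

```text
t: 8.3
eef_pos: [0.5846, 0.2749, 0.2753]
ee_rot: [-3.141, -0.001, -0.304]
force: [-2.7, -1.0, 10.7]
width: 0.0007
```

Held fully down from 5.4 to 8.3 s. Now I lift straight up.

>>> move_arm(
  deltas=[
    [0, 0, 1, 0, 0, 0],
    [0, 0, 2, 0, 0, 0],
    [0, 0, 3, 0, 0, 0],
    [0, 0, 5, 0, 0, 0],
    [0, 0, 8, 0, 0, 0],
  ],
)

```text
t: 8.72
eef_pos: [0.5841, 0.2745, 0.2923]
ee_rot: [3.14, 0.002, -0.305]
force: [-1.7, -0.1, 0.1]
width: 0.0006
```

>>> move_arm(
  deltas=[
    [0, 0, 14, 0, 0, 0],
    [0, 0, 16, 0, 0, 0],
    [-2, 2, 16, 0, 0, 0],
    [-5, 4, 14, 0, 0, 0],
    [-5, 4, 10, 0, 0, 0],
  ],
)

```text
t: 9.13
eef_pos: [0.5725, 0.2848, 0.3647]
ee_rot: [-3.141, -0.0, -0.305]
force: [0.6, -0.6, 0.9]
width: 0.0007
```

>>> move_arm(
  deltas=[
    [-4, 4, 5, 0, 0, 0],
    [-2, 2, 2, 0, 0, 0],
    [0, 0, 0, 0, 0, 0],
    [0, 0, 0, 0, 0, 0],
    [0, 0, 0, 0, 0, 0],
  ],
)

```text
t: 9.55
eef_pos: [0.5664, 0.2908, 0.3692]
ee_rot: [3.14, 0.001, -0.305]
force: [0.3, -0.7, 0.2]
width: 0.0001
```

```bash
python3 - <<'E'
from h import *
st=arm.get_state();print(st['t'],st['eef_pos'],st['force'])
s=arm.grab_frame('scene');w=arm.grab_frame('wrist')
for d in arm.spot_point('tall_button_top','wrist')[:2]: print(d['xy'],d['score'],wrist_plane(d['xy'],st,.103))
for d in arm.spot_point('pack_tall','wrist')[:2]: print(d['xy'],d['score'],wrist_plane(d['xy'],st,0))
s0=cv2.cvtColor(cv2.imread('pics/scene0.png'),cv2.COLOR_BGR2RGB)
y,x=slice(270,345),slice(285,385)
f=lambda i:cv2.resize(i[y,x],(400,300),interpolation=3)
wr=cv2.resize(w,(400,300))
d=cv2.convertScaleAbs(cv2.absdiff(s,s0),alpha=3)
save(np.vstack([np.hstack([f(s0),f(s)]),np.hstack([wr,cv2.resize(d,(400,300))])]),'c3.png')
E
```

```text
9.55 [0.56644336 0.29075234 0.36918073] [ 0.30444896 -0.70712017  0.19615181]
[327.4, 210.7] 0.79 [0.58433501 0.27556262 0.103     ]
[488.3, 440.1] 0.79 [0.30603512 0.18295818 0.103     ]
[319.4, 159.1] 0.68 [0.61238976 0.27107268 0.        ]
```

View pics/c3.png

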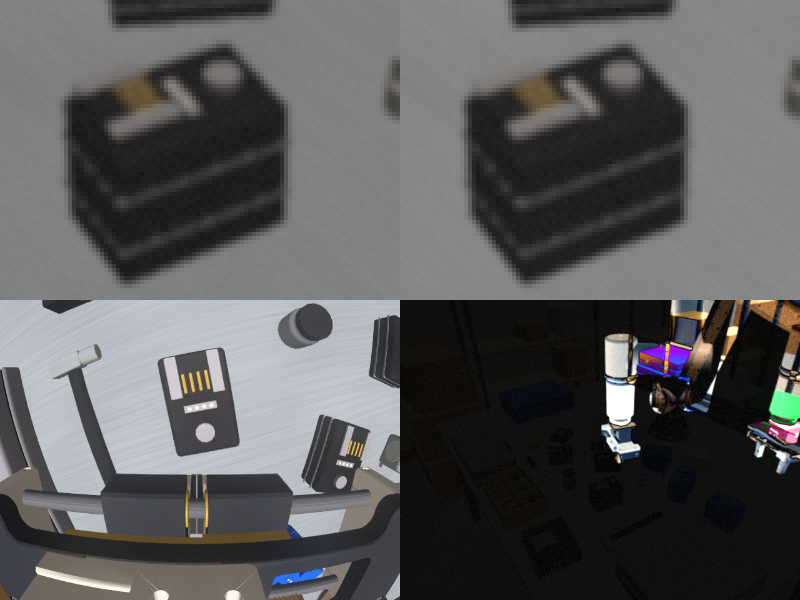

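The crops before and after show the pack in the same place with the button up. The difference picture shows only the arm, and the force is near zero. I'm handing in.

```bash
python3 -c "
from station import arm
print(arm.job_done())"
```

```text
the job is handed in; nothing more can be done
None
```

I pressed the charge button on the tall black pack fully down with the closed fingertips, held it for about 2.9 s, and withdrew straight up. I handed the job in at about 9.8 s on the robot's clock.

- **Press:** contact came at about the expected height. The tool stopped about 6 mm further down, and the force read 8–11.6 N while held, past the 4.5 N for fully down. I inferred full travel from this, as the button's travel can't be read directly.
- **After release:** the force returned to about zero. The scene crop shows the button up, and the pack looks the same as before. In the difference picture only the arm has changed, so the other packs and the tools stand as they were.
- **Disagreements:**
  - The button estimates from the three cameras differed by up to about 3 mm.
  - The network's wrist estimates of the pack's origin before and after differ by about 4 mm. I put that down to network noise, since the scene view shows no shift.

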